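# Pack the lamp cups hat up, hat down

### The job

Pack the hat-shaped brass lamp cups tightly in one row in the grey tray, alternately socket up, socket down, socket up. One already stands in the tray; leave it where it is. First stand the matching spare that is socket up in the empty end of the tray, close to that end wall, then lower the matching spare that is already upside down (flange on top) into the gap between the two, so that its flange lies above theirs and all three stand upright on the tray floor in line along the middle of the tray.

Things in the scene. Friction and masses are not known exactly. Their poses are not given: they have to be found in the camera images.
- tray: open grey plastic tray, fixed, 92 mm (x) by 198 mm (y) by 14 mm high; walls and floor 4 mm thick. Origin: centre of the underside (floor 4 mm above it). y runs along the row: the packed cup stands at about y = +57 mm, the empty end place is y = -57 mm (flange 4 mm off the end wall), the middle place y = 0. Yaw within 20 degrees of the world frame
- cup_packed: brass lamp cup like a hat: round flange 68 mm wide, 7 mm thick, then a 58 mm step 4 mm thick, then a round socket of 30 mm diameter; 46 mm tall, about 0.2 kg; yaw does not matter. It stands in the tray, flange on the tray floor and socket up. Origin: centre of its underside (the flange's flat face), z up.
- cup_upright: brass lamp cup like a hat: round flange 68 mm wide, 7 mm thick, then a 58 mm step 4 mm thick, then a round socket of 30 mm diameter; 46 mm tall, about 0.2 kg; yaw does not matter. Spare on the table, socket up: grip the socket, free from 11 to 46 mm above the origin. Origin: centre of the underside (flange face), z up. Not the square foot with a thin rod, nor the small 42 mm ferrule.
- cup_inverted: brass lamp cup like a hat: round flange 68 mm wide, 7 mm thick, then a 58 mm step 4 mm thick, then a round socket of 30 mm diameter; 46 mm tall, about 0.2 kg; yaw does not matter. Spare on the table, upside down on its socket, flange on top: grip across the 68 mm rim, 39 to 46 mm above the origin (step 35 to 39 mm). Origin: centre of its underside as it stands (socket end), z up.
Mind the look-alikes: they are no part of the job. What is shaped like the cup_inverted but green or red is not meant.

How it is judged:
By the outcome, as a careful person would: the job done as asked, in the order asked, and still so for the second after the job is handed in, with the robot touching nothing.
It also fails if it takes over 58 s, if anything falls off the work surface, if the arm or the gripper's body presses on something with over 40 N, if the wrist force passes 120 N, or if a joint passes its speed limit or range.

### The arm

A 7-joint arm with a two-finger parallel gripper is mounted at the origin on the work surface. World frame = base frame: x ahead of the robot, y to its left, z up, the work surface at z = 0. Lengths are in m, angles in rad, forces in N, time in s.
With the tool pointing down it reaches from about 0.35 to 0.9 m from the base axis. Payload 19.9 kg.
Tool frame: the origin (TCP) lies midway between the tips of the shut fingers; the grasp point (between the pads) lies 19 mm behind it; z points along the fingers, y is the line along which they close (so a half turn about z gives the same grasp; the last joint's range is limited). The gripper opens to 85 mm and grips with 20 to 120 N. Pads are 22 mm wide; open, the fingers measure 114 mm over their backs; the gripper's body (76 mm by 85 mm) begins 54 mm behind the grasp point. The pads swing forward as they close: fully open they stand 13 mm farther back than shut.
Start: joints at [1.2, 0.417, -0.01, 1.614, 0.005, 1.111, -0.053], TCP at [0.202, -0.592, 0.231] pointing down, gripper open.
Joint ranges: [-2.81, 2.81], [-0.39, 2.02], [-1.27, 1.25], [0.06, 2.57], [-1.19, 4.33], [0.19, 2], [-2.82, 2.82]. Speed limits (rad/s): [1.89, 1.89, 2.39, 2.39, 3.01, 3.01, 3.01].

### API

Orientations are given as a 3x3 rotation matrix whose columns are the frame's x, y, z axes.
In Python, from cell import r gives the robot as it stands. The module is installed in compiled form; this text tells all that it offers.
- The arm moves only by the tool carry_out, never from a script. Its argument "plan" is a list of rows, each a list of 7 numbers: the shift along the tool's x, y, z in m, then the turn, a rotation vector about the tool's x, y, z in degrees, then the finger opening in m, from 0 to 0.0854. A call has 1 to 8 rows; each row is the pose to reach, as a shift and turn from the pose commanded when the call began, along the tool's axes at that moment; what a row does not reach only later rows make up. A row lasts 1/12 s, in which the tool goes at most 41.7 mm and 7.16 degrees, less where a joint would pass 70% of its speed; a pose out of reach is approached as far as the arm can. A call with a gripper value outside its range is refused whole. The fingers move at their own pace and stop on an object; "newtons" is the grip in N (left out, the last holds). Time passes only in rows, so rows that repeat a pose let the fingers close. It gives the time, the measured TCP pose, the force, the opening and the grip force at its end, in the units of the state.
- r.get_obs(): the state, without advancing time (a new reading comes with each control period).
- r.get_image(name): name is "scene" or "top" or "wrist"; returns (picture, depth): 400x640x3 uint8, red, green, blue; 400x640 float32, m along the optical axis (not along the pixel's ray), 0 where there is no reading.
- r.camera_info(name): a dict with "intrinsics" (3x3 intrinsics, pixels), "extrinsics" (4x4, takes a point from camera to world coordinates). Camera axes: x right, y up, looking along -z (the intrinsics and any distortion apply to the point x, -y, -z); pixel columns grow to the right and rows downward; lengths in m; the calibration is good to about 2 mm. A picture is of the moment at which its call begins: read the wrist's pose just before it. camera_info takes no time and is no camera call; for the wrist camera it gives the pose at the moment of the call.
- r.job_done(): hands the job in; it is judged then, once.
The state is a dict: "clock": time; "qpos": joint angles; "qvel": joint speeds; "effort": joint torques, N m; "eef_pos": TCP position; "orientation": TCP orientation; "ft_force": force on the tool from outside, world axes, zero at the start; "ft_torque": the same for the moment, N m; "grip_width": opening from 0.0 (shut) to 1.0 (fully open); "finger_force": force on a finger pad.
Only numpy, scipy, OpenCV 4.12 (cv2) and the standard library are available. Lean on these libraries where they do the work, as an engineer would, in place of code of your own. Each camera call takes 0.05 s, during which the arm holds its last target. There are 200 camera calls.

## Working session

There is one attempt and no reset: what is moved stays moved. The work goes in short steps, Python scripts to look and compute and a tool call to move; the robot and the scene stay as the last step left them, time stands still between calls to the robot, and variables do not carry over. Pictures are saved under pics/ and viewed, at most 10 in all, crops included, and the job is handed in when it is done.

Besides the shell and the picture viewer there is one more tool, called after "Call:" by a JSON object that holds its "api" and its "payload". carry_out: Moves the arm, as the interface text tells. Its arguments: {"type":"object","properties":{"plan":{"type":"array","items":{"type":"array","items":{"type":"number"}}},"newtons":{"type":"number"}},"required":["plan"]}

```bash
mkdir -p pics; cat > h.py <<'E'
import numpy as np, cv2
from cell import r
def save(n,im): cv2.imwrite('pics/'+n,im[:,:,::-1])
def cloud(name):
    c=r.camera_info(name); K=np.array(c["intrinsics"]); T=np.array(c["extrinsics"])
    im,d=r.get_image(name)
    v,u=np.mgrid[0:400,0:640]
    p=np.stack([(u-K[0,2])/K[0,0]*d,-(v-K[1,2])/K[1,1]*d,-d],-1)
    return im,d,p@T[:3,:3].T+T[:3,3]
def ray(name,u,v,z):
    c=r.camera_info(name); K=np.array(c["intrinsics"]); T=np.array(c["extrinsics"])
    q=T[:3,:3]@np.array([(u-K[0,2])/K[0,0],-(v-K[1,2])/K[1,1],-1]); o=T[:3,3]
    return o+q*(z-o[2])/q[2]
E
python3 - <<'E'
from h import *
for n in("top","scene"):
    im,d,P=cloud(n); save(n+'0.png',im); np.savez(n+'0',im=im,d=d,P=P)
c=r.camera_info("top");print(c); o=r.get_obs();print(o['clock'],o['eef_pos'],np.round(o['orientation'],3),o['ft_force'])
E
```

```text
{'intrinsics': array([[447.89843394,   0.        , 314.85265567],
       [  0.        , 447.89843394, 196.22929412],
       [  0.        ,   0.        ,   1.        ]]), 'extrinsics': array([[ 0.01145559,  0.9889485 , -0.14781622,  0.33761611],
       [-0.99986421,  0.00957766, -0.01341007, -0.04396044],
       [-0.01184614,  0.14794977,  0.98892393,  0.96377471],
       [ 0.        ,  0.        ,  0.        ,  1.        ]])}
0.1 [ 0.20169185 -0.5912303   0.23074069] [[ 0.946  0.323 -0.   ]
 [ 0.323 -0.946  0.001]
 [-0.    -0.001 -1.   ]] [0.18946315 0.0171419  1.00916382]
```

View pics/top0.png

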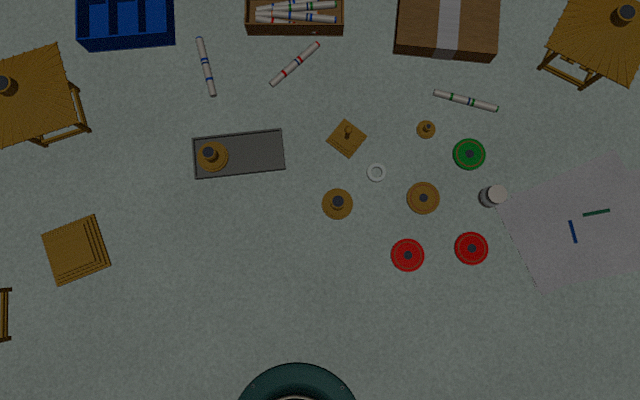

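View pics/scene0.png

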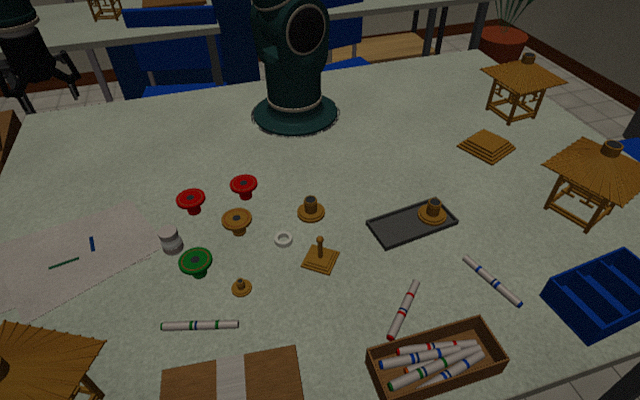

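Top view: the upright cup is at (337,203); its look-alikes are the square foot with a rod (347,137) and the small ferrule (426,129). The inverted brass cup is at (423,198); its look-alikes are green (469,154) and red (407,255), (471,248). The tray is at about (239,154), with the packed cup at (212,156). I'll measure these now and check my choice in one crop.

```bash
python3 - <<'E'
from h import *
for n in("top","scene"):
    z=np.load(n+'0.npz'); im,d,P=z['im'],z['d'],z['P']
    hs=cv2.cvtColor(im,cv2.COLOR_RGB2HSV)
    if n=="top":
        print('table z',np.median(P[200:300,150:300,2]))
        cv2.imwrite('pics/crop.png',cv2.resize(im[105:280,180:500,::-1],None,fx=2.5,fy=2.5,interpolation=cv2.INTER_CUBIC))
    seeds=dict(top=dict(up=(337,203),inv=(423,198),pack=(212,156)),scene=dict(up=(311,208),inv=(237,218),pack=(433,210)))[n]
    for k,(u,v) in seeds.items():
        c=P[v-2:v+3,u-2:u+3].reshape(-1,3); c=np.median(c,0)
        m=np.hypot(P[...,0]-c[0],P[...,1]-c[1])<.06
        Q=P[m&(d>0)]; 
        off=.004 if k=='pack' else 0
        zr=((.039,.050) if k=='inv' else (.036+off,.051+off))
        S=Q[(Q[:,2]>zr[0])&(Q[:,2]<zr[1])][:,:2].astype(np.float32)
        if len(S)<5: print(n,k,len(S),np.percentile(Q[:,2],[1,50,99]));continue
        cc,R=cv2.minEnclosingCircle(S); print(n,k,c,len(S),'circ',cc,R,'zmax',np.percentile(Q[:,2],99.5))
# tray: grey rim by height and darkness in top
z=np.load('top0.npz'); im,d,P=z['im'],z['d'],z['P']
m=((im.max(2)<95)&(np.ptp(im.astype(int),2)<25)&(P[...,2]<.03)&(P[...,2]>-.01)).astype(np.uint8); m[:, :180]=0;m[:,300:]=0;m[:120]=0;m[190:]=0
s=((P[...,2]>.002)&(P[...,2]<.03)).astype(np.uint8); 
M=np.zeros_like(s);M[120:190,180:300]=s[120:190,180:300]; M=cv2.morphologyEx(M,cv2.MORPH_OPEN,np.ones((3,3),np.uint8))
for mm in(m,M):
    cs=max(cv2.findContours(mm,cv2.RETR_EXTERNAL,cv2.CHAIN_APPROX_NONE)[0],key=cv2.contourArea)[:,0]
    W=np.array([ray('top',u,v,.014)[:2] for u,v in cs],np.float32)
    print(cv2.minAreaRect(W), cv2.boxPoints(cv2.minAreaRect(W)).round(4).tolist())
E
```

```text
table z 0.0003260842677702547
top up [ 0.46114522 -0.07735738  0.04694618] 191 circ (0.4649837017059326, -0.07798046618700027) 0.016336968168616295 zmax 0.049147220815313385
top inv [ 0.4729613  -0.25470186  0.04739586] 845 circ (0.47397077083587646, -0.2540687322616577) 0.03451443836092949 zmax 0.0501100539191213
top pack [0.5572092  0.18497858 0.04926027] 190 circ (0.565994381904602, 0.19491562247276306) 0.016377558931708336 zmax 0.05286974577586772
scene up [ 0.47884936 -0.079423    0.03072046] 127 circ (0.46565696597099304, -0.07740526646375656) 0.01711752638220787 zmax 0.04896203308776676
scene inv [ 0.47646279 -0.25166232  0.04757544] 561 circ (0.4737670421600342, -0.25277766585350037) 0.03577272593975067 zmax 0.04973633141928195
scene pack [0.57809221 0.18803352 0.03539944] 139 circ (0.5666567087173462, 0.1941007673740387) 0.016342079266905785 zmax 0.05252560550779828
((0.5827308893203735, 0.13229423761367798), (0.12417607009410858, 0.21647147834300995), 4.031427383422852) [[0.5131999850273132, 0.23589999973773956], [0.5284000039100647, 0.019999999552965164], [0.6523000001907349, 0.028699999675154686], [0.6370999813079834, 0.24459999799728394]]
((0.5726996660232544, 0.1386595368385315), (0.09463676065206528, 0.1989244818687439), 7.010040283203125) [[0.5135999917984009, 0.23160000145435333], [0.5378999710083008, 0.03420000150799751], [0.6317999958992004, 0.04569999873638153], [0.6075000166893005, 0.24320000410079956]]
```

View pics/crop.png

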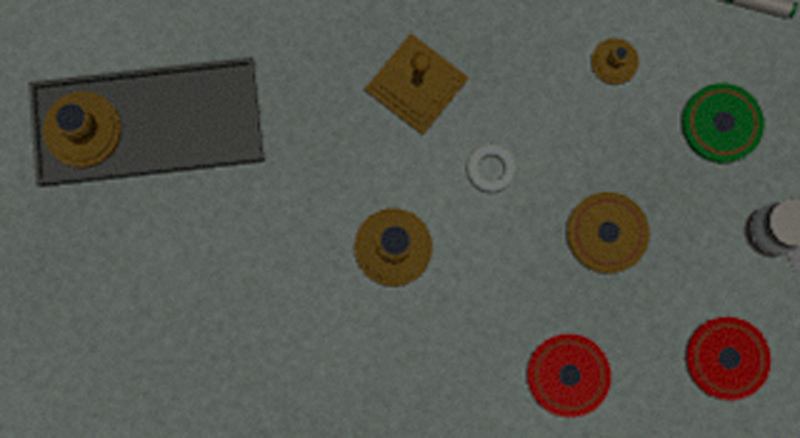

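The crop confirms the choice: the upright cup is at crop (394,245), with a round flange and a socket. The inverted brass cup is at crop (608,232), neither green nor red. The tray is yawed about 7°, centre (0.5727, 0.1387), and the packed cup fits that pose.

```bash
cat >> h.py <<'E'
from scipy.spatial.transform import Rotation as Ro
def rel(p,yaw=7.0):
    "shift (tool axes) and turn (deg) to TCP p, pointing down, tool y at world yaw deg"
    o=r.get_obs(); R=np.array(o['orientation']); a=np.radians(yaw)
    y=np.array([np.cos(a),np.sin(a),0]); z=np.array([0,0,-1.]); G=np.c_[np.cross(y,z),y,z]
    print('t',round(o['clock'],2),'pos',np.round(o['eef_pos'],4),'F',np.round(o['ft_force'],1),'w',round(float(o['grip_width']),3))
    print('shift',np.round(R.T@(np.array(p)-o['eef_pos']),4),'turn',np.round(np.degrees(Ro.from_matrix(R.T@G).as_rotvec()),2))
E
python3 -c "
from h import *
rel([.465,-.078,.16])"
```

```text
t 0.1 pos [ 0.2017 -0.5912  0.2307] F [0.2 0.  1. ] w 1.002
shift [ 0.4149 -0.4006  0.0711] turn [-6.000e-02 -4.000e-02 -7.816e+01]
```

Call:
{"api": "carry_out", "payload": {"plan": [[0.415,-0.4,0.07,0,0,-78.2,0.085],[0.415,-0.4,0.07,0,0,-78.2,0.085],[0.415,-0.4,0.07,0,0,-78.2,0.085],[0.415,-0.4,0.07,0,0,-78.2,0.085],[0.415,-0.4,0.07,0,0,-78.2,0.085],[0.415,-0.4,0.07,0,0,-78.2,0.085],[0.415,-0.4,0.07,0,0,-78.2,0.085],[0.415,-0.4,0.07,0,0,-78.2,0.085]]}}

```text
clock: 0.77
eef_pos: [0.3534, -0.2953, 0.1909]
orientation: [[0.234, 0.972, -0.0], [0.972, -0.234, -0.0], [-0.0, -0.0, -1.0]]
ft_force: [0.7, -0.4, -0.3]
grip_width: 0.996
finger_force: 0.0
```

```bash
python3 -c "
from h import *
rel([.465,-.078,.16])"
```

```text
t 0.77 pos [ 0.3534 -0.2953  0.1909] F [ 0.7 -0.4 -0.3] w 0.996
shift [0.2374 0.0577 0.0308] turn [-1.000e-02  1.000e-02 -2.053e+01]
```

Call:
{"api": "carry_out", "payload": {"plan": [[0.237,0.058,0.031,0,0,-20.5,0.085],[0.237,0.058,0.031,0,0,-20.5,0.085],[0.237,0.058,0.031,0,0,-20.5,0.085],[0.237,0.058,0.031,0,0,-20.5,0.085],[0.237,0.058,0.031,0,0,-20.5,0.085],[0.237,0.058,0.031,0,0,-20.5,0.085],[0.237,0.058,0.031,0,0,-20.5,0.085],[0.237,0.058,0.031,0,0,-20.5,0.085]]}}

```text
clock: 1.43
eef_pos: [0.4665, -0.079, 0.1597]
orientation: [[-0.119, 0.993, -0.001], [0.993, 0.119, 0.001], [0.001, -0.001, -1.0]]
ft_force: [-0.5, -1.7, -0.0]
grip_width: 0.991
finger_force: 0.0
```

```bash
python3 - <<'E'
from h import *
rel([.465,-.0778,.015])
im,d,P=cloud('wrist'); save('w1.png',im); np.savez('w1',im=im,d=d,P=P)
m=(np.hypot(P[...,0]-.465,P[...,1]+.078)<.06)&(d>0)
for lo,hi in((.036,.052),(.004,.010)):
    S=P[m&(P[...,2]>lo)&(P[...,2]<hi)][:,:2].astype(np.float32)
    print(len(S), cv2.minEnclosingCircle(S) if len(S) else '')
E
```

```text
t 1.43 pos [ 0.4665 -0.079   0.1597] F [-0.5 -1.7 -0. ] w 0.991
shift [ 0.0012 -0.0013  0.1447] turn [-0.04 -0.06 -0.14]
999 ((0.4659465253353119, -0.07893459498882294), 0.016251875087618828)
1160 ((0.4656580090522766, -0.07931318879127502), 0.03425123915076256)
```

View pics/w1.png

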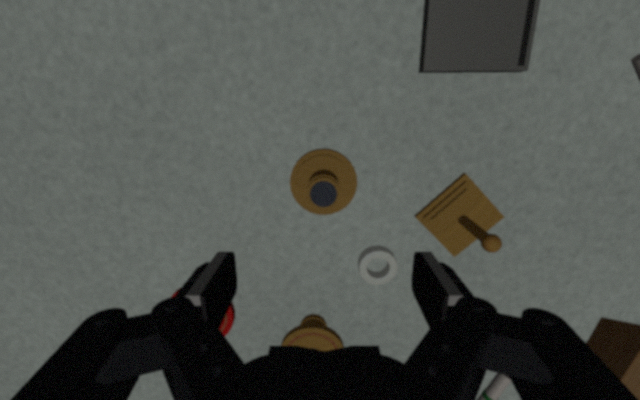

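Wrist view: the cup is at (323,182) and the white ring at (378,265), clear of the fingers. Going down to grip the socket.

Call:
{"api": "carry_out", "payload": {"plan": [[0.0005,-0.001,0.04,0,0,0,0.085],[0.0005,-0.001,0.08,0,0,0,0.085],[0.0005,-0.001,0.115,0,0,0,0.085],[0.0005,-0.001,0.135,0,0,0,0.085],[0.0005,-0.001,0.144,0,0,0,0.085],[0.0005,-0.001,0.144,0,0,0,0.085],[0.0005,-0.001,0.144,0,0,0,0.02],[0.0005,-0.001,0.144,0,0,0,0.02]], "newtons": 50}}

```text
clock: 2.15
eef_pos: [0.466, -0.0812, 0.0175]
orientation: [[-0.115, 0.993, 0.002], [0.993, 0.115, -0.001], [-0.001, 0.002, -1.0]]
ft_force: [0.3, -0.3, -0.4]
grip_width: 0.744
finger_force: 0.0
```

Call:
{"api": "carry_out", "payload": {"plan": [[0,0,0,0,0,0,0.02],[0,0,0,0,0,0,0.02],[0,0,0,0,0,0,0.02],[0,0,0,0,0,0,0.02],[0,0,0,0,0,0,0.02],[0,0,0,0,0,0,0.02]]}}

```text
clock: 2.65
eef_pos: [0.4657, -0.0809, 0.0171]
orientation: [[-0.115, 0.993, 0.001], [0.993, 0.115, -0.001], [-0.001, 0.001, -1.0]]
ft_force: [-4.3, -1.0, 17.6]
grip_width: 0.334
finger_force: 48.1
```

```bash
python3 - <<'E'
from h import *
rel([.5797,.0821,.085])
E
```

```text
t 2.65 pos [ 0.4657 -0.0809  0.0171] F [-4.3 -1.  17.6] w 0.334
shift [ 0.1487  0.1321 -0.0679] turn [ 0.06  0.05 -0.38]
```

Call:
{"api": "carry_out", "payload": {"plan": [[0,0,-0.02,0,0,0,0.02],[0,0,-0.045,0,0,0,0.02],[0,0,-0.068,0,0,0,0.02],[0.03,0.03,-0.068,0,0,0,0.02],[0.06,0.055,-0.068,0,0,0,0.02],[0.09,0.08,-0.068,0,0,0,0.02],[0.12,0.105,-0.068,0,0,0,0.02],[0.148,0.132,-0.068,0,0,0,0.02]]}}

```text
clock: 3.32
eef_pos: [0.5796, 0.0835, 0.0845]
orientation: [[-0.116, 0.993, 0.0], [0.993, 0.116, -0.0], [-0.0, 0.0, -1.0]]
ft_force: [0.4, -0.7, -2.7]
grip_width: 0.334
finger_force: 50.5
```

Call:
{"api": "carry_out", "payload": {"plan": [[0,0,0,0,0,0,0.02],[0,0,0,0,0,0,0.02],[0,0,0,0,0,0,0.02],[0,0,0,0,0,0,0.02]]}}

```text
clock: 3.65
eef_pos: [0.5787, 0.0804, 0.0841]
orientation: [[-0.114, 0.993, -0.001], [0.993, 0.114, -0.001], [-0.001, -0.001, -1.0]]
ft_force: [-0.2, -1.0, -2.6]
grip_width: 0.333
finger_force: 50.6
```

```bash
python3 - <<'E'
from h import *
rel([.5797,.0821,.022])
for n in('top','wrist','scene'):
    im,d,P=cloud(n); save(n+'2.png',im); np.savez(n+'2',im=im,d=d,P=P)
    hs=cv2.cvtColor(im,cv2.COLOR_RGB2HSV)
    b=(hs[...,0]>8)&(hs[...,0]<28)&(hs[...,1]>110)
    m=b&(np.hypot(P[...,0]-.58,P[...,1]-.082)<.055)&(d>0)&(P[...,2]>.03)&(P[...,2]<.2)
    Q=P[m]; print(n,len(Q))
    if len(Q)<30: continue
    print(np.percentile(Q[:,2],[1,25,50,75,99]).round(4), cv2.minEnclosingCircle(Q[:,:2].astype(np.float32)))
im=np.load('wrist2.npz')['im']; cv2.imwrite('pics/w2.png',im[:,:,::-1])
E
```

```text
t 3.65 pos [0.5787 0.0804 0.0841] F [-0.2 -1.  -2.6] w 0.333
shift [0.0016 0.0012 0.0621] turn [-0.04  0.03 -0.43]
top 0
wrist 9092
[0.0703 0.0767 0.078  0.1104 0.1734] ((0.5787487626075745, 0.09181661903858185), 0.054162416607141495)
scene 497
[0.0678 0.075  0.0783 0.083  0.1802] ((0.5799566507339478, 0.07517662644386292), 0.053035639226436615)
```

View pics/w2.png

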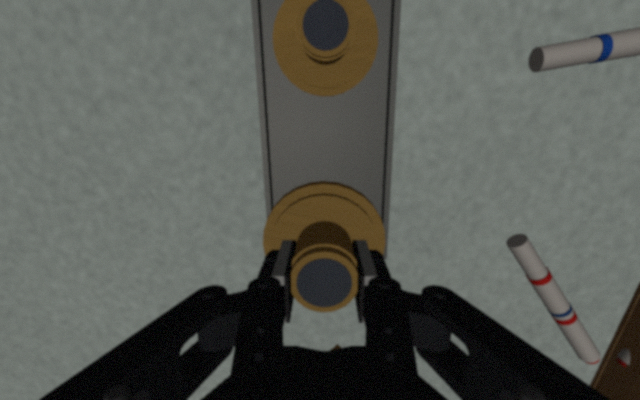

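Wrist view: the held cup hangs upright, with its socket at (324,282) and flange at (324,235). The packed cup is at (326,25) in the tray. Next: where the held cup sits in the fingers, and the tray's midline.

```bash
python3 - <<'E'
from h import *
from scipy.optimize import least_squares
z=np.load('wrist2.npz'); im,d,P=z['im'],z['d'],z['P']
hs=cv2.cvtColor(im,cv2.COLOR_RGB2HSV)
b=((hs[...,0]>8)&(hs[...,0]<28)&(hs[...,1]>110))
def circ(E,R):
    s=least_squares(lambda p:np.hypot(E[:,0]-p[0],E[:,1]-p[1])-R,E.mean(0),loss='soft_l1',f_scale=.001); return s.x.round(4),np.abs(s.fun).mean().round(4)
for nm,zr,R,cen in(('flange',(.070,.0815),.034,(.58,.082)),('packed',(.004,.0135),.034,(.566,.195))):
    m=b&(np.hypot(P[...,0]-cen[0],P[...,1]-cen[1])<.05)&(P[...,2]>zr[0])&(P[...,2]<zr[1])
    Q=P[m]; print(nm,len(Q),'zmed',np.median(Q[:,2]))
    # outer boundary: farthest point per bearing from rough centre, on +y half
    c=np.array(cen); a=np.degrees(np.arctan2(*(Q[:,:2]-c).T[::-1]))//4
    rr=np.hypot(*(Q[:,:2]-c).T); E=np.array([Q[a==k][np.argmax(rr[a==k]),:2] for k in np.unique(a) if rr[a==k].max()>.029])
    print(len(E),circ(E,R))
m=(np.hypot(P[...,0]-.5787,P[...,1]-.082)<.022)&(P[...,2]>.105)&(P[...,2]<.125)&(b|True)
Q=P[m&((hs[...,1]>110)|(hs[...,0]>90))]; print('sock z',np.percentile(Q[:,2],[5,50,95]))
m=(np.hypot(P[...,0]-.566,P[...,1]-.195)<.022)&(P[...,2]>.042)&(P[...,2]<.056)
Q=P[m]; print('packed sock',len(Q),cv2.minEnclosingCircle(Q[:,:2].astype(np.float32)))
# tray inner/outer edges: rim points z .009-.02
m=(P[...,2]>.0095)&(P[...,2]<.018)&~b&(P[...,0]>.5)&(P[...,0]<.65)&(P[...,1]>.1)&(P[...,1]<.25)
Q=P[m]; C=np.array([.5727,.1387]); a=np.radians(7); ex=np.array([np.cos(a),np.sin(a)]); ey=np.array([-ex[1],ex[0]])
X=(Q[:,:2]-C)@ex; Y=(Q[:,:2]-C)@ey
for s in(-1,1):
    k=(X*s>.036)&(X*s<.052); f=np.polyfit(Y[k],X[k],1); print('wall',s,k.sum(),np.median(X[k]).round(4),'slope deg',np.degrees(f[0]).round(2))
E
```

```text
flange 5181 zmed 0.07700216873297486
51 (array([0.5791, 0.0821]), np.float64(0.0004))
packed 1755 zmed 0.010729136488633745
70 (array([0.567, 0.195]), np.float64(0.0006))
sock z [0.10708124 0.1126377  0.12091667]
packed sock 3071 ((0.5669131278991699, 0.1943451315164566), 0.016472091898322105)
wall -1 1287 -0.042 slope deg -0.15
wall 1 1390 0.0452 slope deg -0.13
```

Call:
{"api": "carry_out", "payload": {"plan": [[0,0.002,0.015,0,0,0,0.02],[0,0.002,0.03,0,0,0,0.02],[0,0.002,0.042,0,0,0,0.02],[0,0.002,0.05,0,0,0,0.02],[0,0.002,0.055,0,0,0,0.02],[0,0.002,0.058,0,0,0,0.02],[0,0.002,0.06,0,0,0,0.02],[0,0.002,0.06,0,0,0,0.02]]}}

```text
clock: 4.47
eef_pos: [0.5813, 0.0819, 0.024]
orientation: [[-0.116, 0.993, 0.0], [0.993, 0.116, 0.0], [0.0, 0.0, -1.0]]
ft_force: [-0.5, 0.2, -3.1]
grip_width: 0.336
finger_force: 50.6
```

Call:
{"api": "carry_out", "payload": {"plan": [[0,0,0.001,0,0,0,0.02],[0,0,0.002,0,0,0,0.02],[0,0,0.0025,0,0,0,0.02],[0,0,0.0025,0,0,0,0.02],[0,0,0.0025,0,0,0,0.02]]}}

```text
clock: 4.88
eef_pos: [0.5812, 0.0818, 0.0217]
orientation: [[-0.115, 0.993, 0.0], [0.993, 0.115, 0.0], [0.0, 0.0, -1.0]]
ft_force: [1.0, -0.4, -2.6]
grip_width: 0.336
finger_force: 50.6
```

```bash
python3 - <<'E'
from h import *
rel([.581,.0805,.0212])
E
```

```text
t 4.88 pos [0.5812 0.0818 0.0217] F [ 1.  -0.4 -2.6] w 0.336
shift [-0.0013 -0.0004  0.0005] turn [ 0.   -0.   -0.37]
```

Call:
{"api": "carry_out", "payload": {"plan": [[-0.0015,-0.0005,0,0,0,0,0.02],[-0.0015,-0.0005,0.0005,0,0,0,0.02],[-0.0015,-0.0005,0.0008,0,0,0,0.02],[-0.0015,-0.0005,0.0008,0,0,0,0.02],[-0.0015,-0.0005,0.0008,0,0,0,0.02]]}}

```text
clock: 5.3
eef_pos: [0.5809, 0.08, 0.0212]
orientation: [[-0.115, 0.993, 0.0], [0.993, 0.115, -0.001], [-0.001, -0.0, -1.0]]
ft_force: [-4.8, -1.6, 8.2]
grip_width: 0.331
finger_force: 51.9
```

Call:
{"api": "carry_out", "payload": {"plan": [[0,0,0,0,0,0,0.035],[0,0,0,0,0,0,0.045],[0,0,0,0,0,0,0.06],[0,0,0,0,0,0,0.06],[0,0,0,0,0,0,0.06],[0,0,-0.005,0,0,0,0.06],[0,0,-0.03,0,0,0,0.06],[0,0,-0.07,0,0,0,0.06]]}}

```text
clock: 5.97
eef_pos: [0.5789, 0.08, 0.089]
orientation: [[-0.116, 0.993, -0.006], [0.993, 0.116, -0.0], [0.0, -0.006, -1.0]]
ft_force: [0.3, 0.2, 0.7]
grip_width: 0.7
finger_force: 0.0
```

```bash
python3 - <<'E'
from h import *
rel([.474,-.255,.16])
E
```

```text
t 5.97 pos [0.5789 0.08   0.089 ] F [0.3 0.2 0.7] w 0.7
shift [-0.3206 -0.1434 -0.0704] turn [-0.32 -0.03 -0.35]
```

Call:
{"api": "carry_out", "payload": {"plan": [[0,0,-0.04,0,0,0,0.085],[-0.04,-0.02,-0.07,0,0,0,0.085],[-0.32,-0.144,-0.07,0,0,0,0.085],[-0.32,-0.144,-0.07,0,0,0,0.085],[-0.32,-0.144,-0.07,0,0,0,0.085],[-0.32,-0.144,-0.07,0,0,0,0.085],[-0.32,-0.144,-0.07,0,0,0,0.085],[-0.32,-0.144,-0.07,0,0,0,0.085]]}}

```text
clock: 6.63
eef_pos: [0.4937, -0.1926, 0.16]
orientation: [[-0.116, 0.993, 0.001], [0.993, 0.116, -0.0], [-0.0, 0.0, -1.0]]
ft_force: [2.1, -0.7, 1.0]
grip_width: 0.994
finger_force: 0.0
```

```bash
python3 - <<'E'
from h import *
rel([.474,-.255,.16])
E
```

```text
t 6.63 pos [ 0.4937 -0.1926  0.16  ] F [ 2.1 -0.7  1. ] w 0.994
shift [-0.0597 -0.0267  0.    ] turn [ 0.03  0.02 -0.36]
```

Call:
{"api": "carry_out", "payload": {"plan": [[-0.03,-0.014,0,0,0,0,0.085],[-0.06,-0.027,0,0,0,0,0.085],[-0.06,-0.027,0,0,0,0,0.085],[-0.06,-0.027,0,0,0,0,0.085],[-0.06,-0.027,0,0,0,0,0.085]]}}

```text
clock: 7.05
eef_pos: [0.4749, -0.253, 0.1596]
orientation: [[-0.116, 0.993, 0.0], [0.993, 0.116, 0.0], [0.0, 0.0, -1.0]]
ft_force: [0.7, 0.1, -0.2]
grip_width: 0.997
finger_force: 0.0
```

```bash
python3 - <<'E'
from h import *
im,d,P=cloud('wrist'); save('w3.png',im)
m=(np.hypot(P[...,0]-.474,P[...,1]+.255)<.06)&(P[...,2]>.038)&(P[...,2]<.052)
S=P[m][:,:2].astype(np.float32); cc=cv2.minEnclosingCircle(S); print('inv',len(S),cc,np.median(P[m][:,2]))
rel([cc[0][0],cc[0][1],.016])
im,d,P=cloud('top'); save('t3.png',im); np.savez('top3',im=im,d=d,P=P)
for c in((.58,.082),(.566,.195)):
    m=(np.hypot(P[...,0]-c[0],P[...,1]-c[1])<.05)&(P[...,2]>.041)&(P[...,2]<.056)
    S=P[m][:,:2].astype(np.float32); print(len(S),cv2.minEnclosingCircle(S),np.percentile(P[m][:,2],[5,50,95]))
cv2.imwrite('pics/t3c.png',cv2.resize(im[110:200,170:310,::-1],None,fx=4,fy=4))
E
```

```text
inv 4481 ((0.47486427426338196, -0.25547754764556885), 0.03421895578503609) 0.045965475380943255
t 7.1 pos [ 0.4751 -0.2525  0.1596] F [-0.3  0.8 -0.2] w 0.991
shift [-0.003  -0.0007  0.1436] turn [ 0.02 -0.02 -0.29]
182 ((0.5798905491828918, 0.0825842097401619), 0.016198106110095978) [0.04505797 0.05031521 0.05285788]
187 ((0.566192626953125, 0.19504518806934357), 0.01640120893716812) [0.04388665 0.05026552 0.0532002 ]
```

View pics/t3c.png

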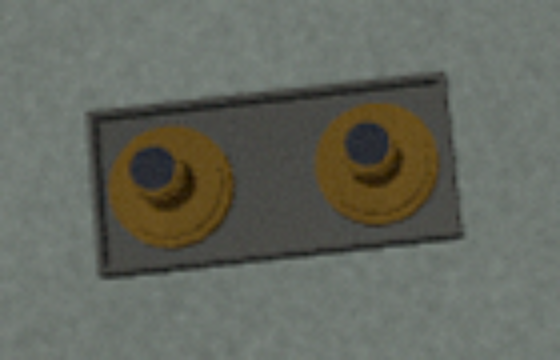

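View pics/w3.png

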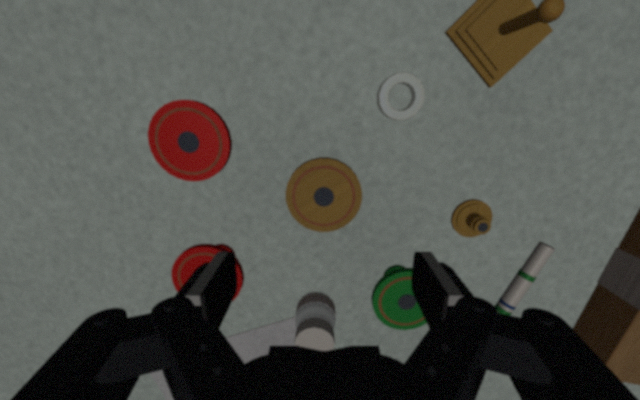

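Both tray cups stand upright and in line, spaced 113 mm at 7° (placed cup at crop (375,165), packed cup at (168,185)). Wrist view: the inverted brass cup is at (324,194), and the fingers are clear of the red and green ones.

Call:
{"api": "carry_out", "payload": {"plan": [[-0.0025,-0.0005,0.04,0,0,0,0.085],[-0.0025,-0.0005,0.075,0,0,0,0.085],[-0.0025,-0.0005,0.105,0,0,0,0.085],[-0.0025,-0.0005,0.125,0,0,0,0.085],[-0.0025,-0.0005,0.138,0,0,0,0.085],[-0.0025,-0.0005,0.144,0,0,0,0.085],[-0.0025,-0.0005,0.144,0,0,0,0.085],[-0.0025,-0.0005,0.144,0,0,0,0.085]]}}

```text
clock: 7.82
eef_pos: [0.4752, -0.2559, 0.0162]
orientation: [[-0.116, 0.993, 0.001], [0.993, 0.116, -0.0], [-0.0, 0.001, -1.0]]
ft_force: [0.1, -0.7, 0.8]
grip_width: 0.996
finger_force: 0.0
```

Call:
{"api": "carry_out", "payload": {"plan": [[0,0,0,0,0,0,0.06],[0,0,0,0,0,0,0.06],[0,0,0,0,0,0,0.06],[0,0,0,0,0,0,0.06],[0,0,0,0,0,0,0.06],[0,0,0,0,0,0,0.06]], "newtons": 50}}

```text
clock: 8.32
eef_pos: [0.4753, -0.2565, 0.017]
orientation: [[-0.115, 0.993, 0.002], [0.993, 0.115, -0.001], [-0.001, 0.002, -1.0]]
ft_force: [-2.7, 2.1, 13.7]
grip_width: 0.778
finger_force: 51.8
```

Call:
{"api": "carry_out", "payload": {"plan": [[0,0,-0.01,0,0,0,0.06],[0,0,-0.03,0,0,0,0.06],[0,0,-0.06,0,0,0,0.06],[0,0,-0.095,0,0,0,0.06],[0,0,-0.11,0,0,0,0.06],[0,0,-0.11,0,0,0,0.06]]}}

```text
clock: 8.82
eef_pos: [0.4762, -0.257, 0.13]
orientation: [[-0.115, 0.993, 0.005], [0.993, 0.115, -0.003], [-0.004, 0.005, -1.0]]
ft_force: [0.9, -0.6, -1.2]
grip_width: 0.775
finger_force: 56.3
```

```bash
python3 - <<'E'
from h import *
rel([.574,.1383,.125])
E
```

```text
t 8.82 pos [ 0.4762 -0.257   0.13  ] F [ 0.9 -0.6 -1.2] w 0.775
shift [0.3814 0.1427 0.0041] turn [ 0.28  0.23 -0.37]
```

Call:
{"api": "carry_out", "payload": {"plan": [[0.03,0.011,0,0,0,0,0.06],[0.065,0.024,0,0,0,0,0.06],[0.1,0.037,0,0,0,0,0.06],[0.135,0.05,0,0,0,0,0.06],[0.17,0.063,0,0,0,0,0.06],[0.205,0.076,0,0,0,0,0.06],[0.24,0.09,0,0,0,0,0.06],[0.275,0.103,0,0,0,0,0.06]]}}

```text
clock: 9.48
eef_pos: [0.5449, 0.0307, 0.1253]
orientation: [[-0.115, 0.993, -0.0], [0.993, 0.115, -0.0], [-0.0, -0.0, -1.0]]
ft_force: [0.3, -1.1, -1.7]
grip_width: 0.773
finger_force: 56.3
```

```bash
python3 - <<'E'
from h import *
rel([.574,.1383,.13])
E
```

```text
t 9.48 pos [0.5449 0.0307 0.1253] F [ 0.3 -1.1 -1.7] w 0.773
shift [ 0.1036  0.0413 -0.0047] turn [-0.02  0.01 -0.38]
```

Call:
{"api": "carry_out", "payload": {"plan": [[0.03,0.012,0,0,0,0,0.06],[0.06,0.024,0,0,0,0,0.06],[0.085,0.034,0,0,0,0,0.06],[0.1,0.04,0,0,0,0,0.06],[0.104,0.041,0,0,0,0,0.06],[0.104,0.041,0,0,0,0,0.06],[0.104,0.041,0,0,0,0,0.06],[0.104,0.041,0,0,0,0,0.06]]}}

```text
clock: 10.15
eef_pos: [0.5736, 0.1355, 0.1252]
orientation: [[-0.114, 0.993, -0.0], [0.993, 0.114, -0.001], [-0.001, -0.0, -1.0]]
ft_force: [0.4, -0.6, -1.8]
grip_width: 0.772
finger_force: 56.3
```

```bash
python3 - <<'E'
from h import *
from scipy.optimize import least_squares
rel([.574,.1383,.0205])
im,d,P=cloud('wrist'); save('w4.png',im); np.savez('wrist4',im=im,d=d,P=P)
hs=cv2.cvtColor(im,cv2.COLOR_RGB2HSV)
b=((hs[...,0]>8)&(hs[...,0]<28)&(hs[...,1]>100))
c=np.array([.574,.138])
m=b&(np.hypot(P[...,0]-c[0],P[...,1]-c[1])<.045)&(P[...,2]>.14)&(P[...,2]<.17)
Q=P[m]; print(len(Q),np.percentile(Q[:,2],[2,25,50,75,98]).round(4))
A=np.c_[Q[:,:2]-c,np.ones(len(Q))]; print('plane slope',np.linalg.lstsq(A,Q[:,2],rcond=None)[0].round(4))
a=np.degrees(np.arctan2(*(Q[:,:2]-c).T[::-1]))//4; rr=np.hypot(*(Q[:,:2]-c).T)
E=np.array([Q[a==k][np.argmax(rr[a==k]),:2] for k in np.unique(a) if rr[a==k].max()>.03])
s=least_squares(lambda p:np.hypot(E[:,0]-p[0],E[:,1]-p[1])-.034,c,loss='soft_l1',f_scale=.001); print('held centre',len(E),s.x.round(4),np.abs(s.fun).mean())
m=(np.hypot(P[...,0]-.566,P[...,1]-.195)<.03)&(P[...,2]>.042)&(P[...,2]<.056)
S=P[m]; print('packed sock',len(S),cv2.minEnclosingCircle(S[:,:2].astype(np.float32)) if len(S) else '')
E
```

```text
t 10.15 pos [0.5736 0.1355 0.1252] F [ 0.4 -0.6 -1.8] w 0.772
shift [0.0028 0.0008 0.1047] turn [-0.03  0.03 -0.45]
16137 [0.1509 0.1535 0.1539 0.1543 0.1552]
plane slope [-0.0033 -0.0109  0.1538]
held centre 90 [0.5739 0.137 ] 0.0007121067773084347
packed sock 1623 ((0.5667686462402344, 0.19408069550991058), 0.0162940826267004)
```

View pics/w4.png

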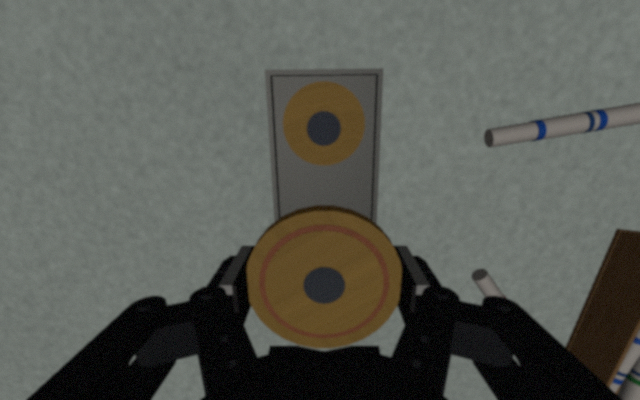

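Wrist view: the held cup is level at (325,285), and the packed cup is at (323,123), in line with it. Lowering it with a 1.5 mm correction along the row.

Call:
{"api": "carry_out", "payload": {"plan": [[0.0015,0,0.02,0,0,0,0.06],[0.0015,0,0.04,0,0,0,0.06],[0.0015,0,0.055,0,0,0,0.06],[0.0015,0,0.068,0,0,0,0.06],[0.0015,0,0.08,0,0,0,0.06],[0.0015,0,0.09,0,0,0,0.06],[0.0015,0,0.097,0,0,0,0.06],[0.0015,0,0.1,0,0,0,0.06]]}}

```text
clock: 10.87
eef_pos: [0.5733, 0.1383, 0.0245]
orientation: [[-0.115, 0.993, -0.001], [0.993, 0.115, -0.0], [-0.0, -0.001, -1.0]]
ft_force: [0.4, 0.2, -1.2]
grip_width: 0.769
finger_force: 56.3
```

Call:
{"api": "carry_out", "payload": {"plan": [[0,0,0.001,0,0,0,0.06],[0,0,0.002,0,0,0,0.06],[0,0,0.0025,0,0,0,0.06],[0,0,0.0025,0,0,0,0.06],[0,0,0.0025,0,0,0,0.06]]}}

```text
clock: 11.28
eef_pos: [0.5738, 0.1385, 0.0232]
orientation: [[-0.115, 0.993, 0.0], [0.993, 0.115, 0.0], [0.0, 0.001, -1.0]]
ft_force: [0.1, -0.1, -0.9]
grip_width: 0.772
finger_force: 56.3
```

```bash
python3 - <<'E'
from h import *
rel([.5737,.1368,.0210])
E
```

```text
t 11.28 pos [0.5738 0.1385 0.0232] F [ 0.1 -0.1 -0.9] w 0.772
shift [-0.0017 -0.0003  0.0022] turn [ 0.03 -0.   -0.37]
```

Call:
{"api": "carry_out", "payload": {"plan": [[-0.0015,0,0,0,0,0,0.06],[-0.0015,0,0.001,0,0,0,0.06],[-0.0015,0,0.0015,0,0,0,0.06],[-0.0015,0,0.002,0,0,0,0.06],[-0.0015,0,0.002,0,0,0,0.06],[-0.0015,0,0.002,0,0,0,0.06]]}}

```text
clock: 11.78
eef_pos: [0.5738, 0.137, 0.0212]
orientation: [[-0.116, 0.993, 0.0], [0.993, 0.116, -0.0], [-0.0, 0.0, -1.0]]
ft_force: [-3.2, -1.6, 5.6]
grip_width: 0.772
finger_force: 56.9
```

Contact with the floor (Fz went from -0.9 to +5.6 N). Releasing evenly, then lifting.

Call:
{"api": "carry_out", "payload": {"plan": [[0,0,0,0,0,0,0.072],[0,0,0,0,0,0,0.08],[0,0,0,0,0,0,0.085],[0,0,0,0,0,0,0.085],[0,0,0,0,0,0,0.085],[0,0,-0.004,0,0,0,0.085],[0,0,-0.02,0,0,0,0.085],[0,0,-0.05,0,0,0,0.085]]}}

```text
clock: 12.45
eef_pos: [0.5721, 0.1366, 0.0692]
orientation: [[-0.116, 0.993, -0.004], [0.993, 0.116, -0.001], [-0.0, -0.005, -1.0]]
ft_force: [-0.7, 0.4, 0.0]
grip_width: 0.997
finger_force: 0.0
```

Call:
{"api": "carry_out", "payload": {"plan": [[0,0,-0.04,0,0,0,0.085],[0,0,-0.08,0,0,0,0.085],[-0.03,0,-0.1,0,0,0,0.085],[-0.07,0,-0.1,0,0,0,0.085],[-0.11,0,-0.1,0,0,0,0.085],[-0.15,0,-0.1,0,0,0,0.085],[-0.19,0,-0.1,0,0,0,0.085],[-0.22,0,-0.1,0,0,0,0.085]]}}

```text
clock: 13.12
eef_pos: [0.599, -0.0854, 0.1712]
orientation: [[-0.113, 0.994, 0.0], [0.994, 0.113, -0.001], [-0.001, 0.0, -1.0]]
ft_force: [0.6, 0.4, -0.5]
grip_width: 0.996
finger_force: 0.0
```

```bash
python3 - <<'E'
from h import *
im,d,P=cloud('top'); save('t5.png',im)
c=(.573,.1388)
for c,R,zr in(((.573,.1388),.045,(.046,.058)),((.58,.0826),.02,(.041,.056)),((.566,.195),.02,(.041,.056))):
    m=(np.hypot(P[...,0]-c[0],P[...,1]-c[1])<R)&(P[...,2]>zr[0])&(P[...,2]<zr[1])
    S=P[m]; print(len(S),cv2.minEnclosingCircle(S[:,:2].astype(np.float32)),np.median(S[:,2]))
m=(np.hypot(P[...,0]-.573,P[...,1]-.1388)<.03)&(P[...,2]>.04)
S=P[m]; print('slope',np.linalg.lstsq(np.c_[S[:,:2]-[.573,.1388],np.ones(len(S))],S[:,2],rcond=None)[0].round(4))
s,_=r.get_image('scene')
a=cv2.resize(im[105:205,170:310],None,fx=3.5,fy=3.5); b=cv2.resize(s[170:270,350:490],None,fx=3.5,fy=3.5)
save('fin.png',np.vstack([a,b])[:600] if 0 else cv2.resize(np.hstack([a,b]),(800,286)))
o=r.get_obs(); print(o['clock'],o['eef_pos'])
E
```

```text
817 ((0.5723628997802734, 0.13878589868545532), 0.04479086026549339) 0.05056803924479525
185 ((0.5796178579330444, 0.08279579132795334), 0.016272250562906265) 0.05009707327367385
188 ((0.5660966038703918, 0.19497476518154144), 0.016171831637620926) 0.0498657455732876
slope [0.0014 0.0061 0.0506]
13.2167 [ 0.59908534 -0.08778816  0.17077144]
```

View pics/fin.png

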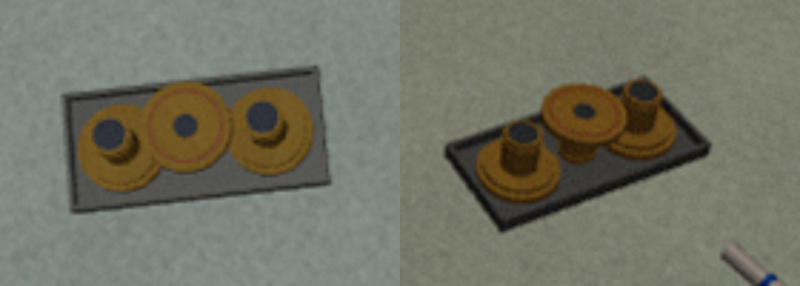

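The views from above and from the side show all three cups upright and in line. The inverted cup is level in the middle (crop (186,126)), its flange above the others, with its top at z = 50.6 mm against an expected 50. The arm is clear, so I'm handing in.

```bash
python3 -c "
from h import r
print(r.job_done())"
```

```text
the job is handed in; nothing more can be done
None
```

The job is handed in at about 13 s: the final camera check showed the three cups upright in one row along the middle of the tray (up, down, up), with the packed cup not moved.

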